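Stack a filter holder on its square spindle

ROBOT

A 7-joint arm with a two-finger parallel gripper is mounted at the origin on a cart in front of the work surface, level with it; the furniture and walls round the work are solid. World frame = base frame: x ahead of the robot, y to its left, z up, the work surface at z = 0. Lengths are in m, angles in rad, forces in N, time in s.
With the tool pointing down it reaches from about 0.4 to 0.875 m from the base axis. Payload 6.5 kg.
Tool frame: the origin (TCP) lies midway between the tips of the shut fingers; the grasp point (between the pads) lies 19 mm behind it; z points along the fingers, y is the line along which they close (so a half turn about z gives the same grasp; the last joint's range is limited). The gripper opens to 88 mm and grips with 3 to 60 N. Pads are 18 mm wide; open, the fingers measure 123 mm over their backs; the gripper's body (75 mm by 187 mm) begins 45 mm behind the grasp point.
Start: joints at [-1.262, 0.536, -0.004, 1.538, 0.003, 1.067, -0.071], TCP at [0.238, 0.605, 0.239] pointing down, gripper open.
Joint ranges: [-2.7, 2.7], [-0.37, 2.16], [-1.27, 1.26], [0.24, 2.4], [-1.31, 4.45], [0.19, 1.91], [-2.76, 2.76]. Speed limits (rad/s): [2.39, 2.39, 3.14, 3.14, 3.14, 3.14, 3.14].

INTERFACE

Orientations are given as a unit quaternion [x, y, z, w].
In Python, from workcell import * gives the robot as it stands. The module is installed in compiled form; this text tells all that it offers.
- The arm moves only by the tool send_rows, never from a script. Its argument "plan" is a list of rows, each an object with "delta_rot": the turn, a rotation vector about the world's x, y, z in degrees, a list of three; "travel": the shift along the world's x, y, z in mm, a list of three; "jaw": the opening, from 0 (shut) to 1 (fully open). In form: [{"delta_rot": [wx, wy, wz], "travel": [dx, dy, dz], "jaw": jaw}, ...]. A call has exactly 8 rows; each row shifts and turns the commanded pose from where the row before left it; what a row does not reach is not made up. A row lasts 1/10 s, in which the tool goes at most 50 mm and 8.59 degrees, less where a joint would pass 70% of its speed; a pose out of reach is approached as far as the arm can. A call with a gripper value outside its range is refused whole. The fingers move at their own pace and stop on an object; "squeeze" is the grip in N (left out, the last holds). Time passes only in rows, so rows that do not move let the fingers close, or fill a call up. It gives the time, the measured TCP pose, the force, the opening and the grip force at its end, in the units of the state.
- state(): the state, without advancing time (a new reading comes with each control period).
- read_camera(name): name is "scene" or "top"; returns the picture (400x640x3 uint8, blue, green, red); there is no depth.
- camera_params(name): a dict with "camera_matrix" (3x3 intrinsics, pixels), "dist" ([k1, k2, p1, p2, k3] as OpenCV has them; the pictures are not rectified), "world_to_cam" (4x4, takes a point from world to camera coordinates). Camera axes: x right, y down, z forward; pixel columns grow to the right and rows downward; lengths in m; the calibration is good to about 2 mm. A picture is of the moment at which its call begins. camera_params takes no time and is no camera call.
- job_done(): hands the job in; it is judged then, once.
Trained networks look in the newest picture that a camera, given by its name, has taken for a name from the list of things; names that differ only in an ending like _2 or _b are one class to them, and where a whole thing is asked for, a point or a joint stands for the part that bears it (a point fixed in the world has none). Each returns a list of dicts, best first, with "score" (0 to 1); they miss things now and then, are a little off and sometimes report something else, mostly with a low value. They report only what shows in the picture. A call takes as long as a camera call. They do not tell look-alikes from the thing itself.
- search_frame(camera, query): "bbox" ([left, top, right, bottom] in pixels, round what is visible of it).
- trace(camera, query): "mask" (400x640 bool, what is visible of it) and "bbox" ([left, top, right, bottom] in pixels, round what is visible of it).
The state is a dict: "t": time; "joint_positions": joint angles; "dq": joint speeds; "joint_torque": joint torques, N m; "eef_pos": TCP position; "eef_rot": TCP orientation; "wrist_force": force on the tool from outside, world axes, zero at the start; "torque": the same for the moment, N m; "grip_width": finger opening in m; "grasp_force": force on a finger pad.
Only numpy, scipy, OpenCV 4.12 (cv2) and the standard library are available. Lean on these libraries where they do the work, as an engineer would, in place of code of your own. Each camera call takes 0.05 s, during which the arm holds its last target. There are 200 camera calls.

TASK

Assemble the filter holder: put the perforated support disc on the square post first, fully down on the seat, then the square spacer fully down on the disc, and last the closed cap fully down on the spacer. The post may stand at any angle, so turn each piece under light pressure until you feel it drop over the square; do not force or knock it, a press of 5 to 10 N is plenty. Leave the dishes, the tally counter and the tweezers where they are.

Things in the scene. Friction and masses are not known exactly. Their poses are not given: they have to be found in the camera images.
- holder: Filter holder, fixed: white round foot 124 mm across, 15 mm high, its top a flat seat 84 mm across; a steel drain spout along its +x reaches 95 mm from the middle. Origin: middle of its underside, z up. The steel post on it is a stiff spindle (0.25 N m to turn) whose angle differs every time, is not the holder's yaw and is not measured; light touch does not turn it.
- holder_seat (a point): Middle of the seat's top face, 15 mm above the worktop, on the post's axis. The post's square part, 16 x 16 mm, reaches from here 42 mm up; there a piece that is not turned to fit comes to rest on the square's shoulder, with the nose in its hole.
- post_tip (a point): Tip of the post's nose, 52 mm above the seat. The nose is round: 16 mm thick for 4 mm above the square's shoulder, then tapering to 8 mm at the tip.
- support: Perforated support disc, aluminium, 0.1 kg: round flange 76 mm across, 5 mm thick, with two rings of small holes; square neck 34 x 34 mm up to 16 mm height. Square hole 17.8 mm right through, parallel to the neck's sides; passes the square post only when turned to within about 6 degrees of it. Origin: middle of underside; x, y square to the neck's sides, z up. Looks alike every quarter turn.
- spacer: Spacer, aluminium, 0.08 kg: square block 40 x 40 mm, 16 mm high, no flange; same square hole 17.8 mm right through, parallel to its sides. Origin: middle of underside; x, y square to its sides, z up. Home on the disc its underside is 16 mm above the seat. Looks alike every quarter turn.
- cap: Clamp cap, aluminium, 0.12 kg: square body 40 x 40 mm, 28 mm high, closed on top with a slight dome (31.5 mm in all), round flange 60 mm across, 6 mm thick at the bottom. Same square hole from below, 24 mm deep, parallel to its sides. Origin: middle of underside; x, y square to its sides, z up. Home on the spacer its underside is 32 mm above the seat. Looks alike every quarter turn.
- dishes: Bystander: pile of petri dishes 63 mm across, 52 mm high; origin in the middle of its underside. Leave alone.
- counter: Bystander: round hand tally counter 55 x 73 x 23 mm; origin in the middle of its underside. Leave alone.
- tweezers: Bystander: steel tweezers 130 x 16 x 8 mm lying flat, long along their y; origin in the middle of their underside. Leave alone.
Mind the look-alikes: they are no part of the job. What is shaped like the cap but blue or pink is not meant.

How it is judged:
On the way, in this order (a step that is already met when the one before it is completed fails the run):
1. the support disc lies fully home on the seat (z of support in the frame of holder_seat between -0.002 and 0.0025 m and horizontal distance between support and holder_seat below 0.003 m and angle between support's own z axis and vertical below 0.08 rad), for 0.2 s.
2. the spacer lies fully home on the support disc (all of step 1 and z of spacer in the frame of holder_seat between 0.014 and 0.0185 m and horizontal distance between spacer and holder_seat below 0.003 m and angle between spacer's own z axis and vertical below 0.08 rad), for 0.2 s.
3. the cap lies fully home on the spacer (all of step 2 and z of cap in the frame of holder_seat between 0.03 and 0.0345 m and horizontal distance between cap and holder_seat below 0.003 m and angle between cap's own z axis and vertical below 0.08 rad), for 0.2 s.
At the end, for the whole second after the job is handed in: Support disc, spacer and cap are all on the post in this order, their undersides 0, 16 and 32 mm above the seat (2 mm below to 2.5 mm above), within 3 mm of the post's axis sideways, level within 0.08 rad, and at rest (all of step 3 and linear speed of each of support, spacer, cap below 0.02 m/s); the robot touches nothing.
It fails at once if the holder and its post are forced or knocked: their contact forces, added up, pass 50 N (contact force between holder and anything else above 50 N).
It fails at once if the dishes are moved more than 20 mm (distance of dishes from where it was at the start of the episode above 0.02 m).
It fails at once if the tally counter is moved more than 20 mm (distance of counter from where it was at the start of the episode above 0.02 m).
It fails at once if the tweezers are moved more than 20 mm (distance of tweezers from where it was at the start of the episode above 0.02 m).
It also fails if it takes over 72 s, if anything falls off the work surface, if the arm or the gripper's body presses on something with over 40 N, if the wrist force passes 120 N, or if a joint passes its speed limit or range.

## Working session

There is one attempt and no reset: what is moved stays moved. The work goes in short steps, Python scripts to look and compute and a tool call to move; the robot and the scene stay as the last step left them, time stands still between calls to the robot, and variables do not carry over. Pictures are saved under pics/ and viewed, at most 10 in all, crops included, and the job is handed in when it is done.

Besides the shell and the picture viewer there is one more tool, called after "Request:" by a JSON object that holds its "api" and its "payload". send_rows: Moves the arm, as the interface text tells. Its arguments: {"type":"object","properties":{"plan":{"type":"array"},"squeeze":{"type":"number"}},"required":["plan"]}

```bash
mkdir -p pics; python3 - <<'E'
from workcell import *
import cv2,numpy as np
for c in ("scene","top"):
    cv2.imwrite(f"pics/{c}0.png",read_camera(c))
    p=camera_params(c); print(c,np.round(p["camera_matrix"],1).tolist(),np.round(p["dist"],3),np.round(p["world_to_cam"],3).tolist())
    for q in ("holder","support","spacer","cap","dishes","counter","tweezers"):
        print(q,[(round(d["score"],2),np.round(d["bbox"]).tolist()) for d in search_frame(c,q)])
s=state();print(s)
E
```

```text
scene [[401.3, 0.0, 321.9], [0.0, 401.3, 194.3], [0.0, 0.0, 1.0]] [-0.038  0.     0.     0.     0.   ] [[0.859, -0.512, -0.02, -0.392], [-0.366, -0.585, -0.724, 0.259], [0.359, 0.629, -0.69, 0.982], [0.0, 0.0, 0.0, 1.0]]
holder [(0.57, [323.0, 229.0, 381.0, 271.0])]
support [(0.67, [287.0, 200.0, 312.0, 220.0])]
spacer [(0.51, [313.0, 168.0, 333.0, 182.0]), (0.42, [322.0, 232.0, 381.0, 269.0])]
cap [(0.74, [250.0, 143.0, 271.0, 162.0]), (0.74, [238.0, 174.0, 253.0, 189.0]), (0.68, [322.0, 235.0, 380.0, 267.0]), (0.47, [272.0, 158.0, 287.0, 179.0])]
dishes [(0.68, [360.0, 192.0, 385.0, 219.0])]
counter [(0.87, [424.0, 282.0, 446.0, 303.0])]
tweezers [(0.55, [371.0, 308.0, 392.0, 338.0]), (0.19, [322.0, 234.0, 380.0, 271.0])]
top [[379.1, 0.0, 319.5], [0.0, 379.1, 195.5], [0.0, 0.0, 1.0]] [0.019 0.    0.    0.    0.   ] [[-0.016, -1.0, -0.0, 0.046], [-0.977, 0.016, -0.212, 0.485], [0.212, -0.003, -0.977, 0.928], [0.0, 0.0, 0.0, 1.0]]
holder [(0.94, [348.0, 177.0, 400.0, 231.0]), (0.42, [216.0, 197.0, 236.0, 220.0]), (0.33, [287.0, 202.0, 314.0, 235.0])]
support [(0.8, [286.0, 206.0, 31
[... 329 characters left out ...]
394,  0.53639783, -0.00439181,  1.53789544,  0.0025929 ,
        1.06731857, -0.07121562]), 'dq': array([ 6.48143792e-04, -1.05081071e-03, -1.79346117e-03, -1.79143057e-03,
        5.24369694e-05, -2.15557173e-04, -7.07070715e-04]), 'joint_torque': array([ 2.36539217e-04, -5.70856261e+01,  9.90200154e-01, -2.51907617e+01,
       -5.61492133e-02,  1.09597680e-02,  5.07320692e-05]), 'eef_pos': array([0.23795018, 0.60486821, 0.23871915]), 'eef_rot': array([ 1.86296184e-01,  9.82493629e-01, -8.28805435e-06,  1.24893917e-05]), 'wrist_force': array([0.73531969, 0.3114104 , 0.58773246]), 'torque': array([-0.04831449, -0.06323457, -0.02730393]), 'grasp_force': 0.0, 'grip_width': 0.08790600938261427}
```

View pics/scene0.png

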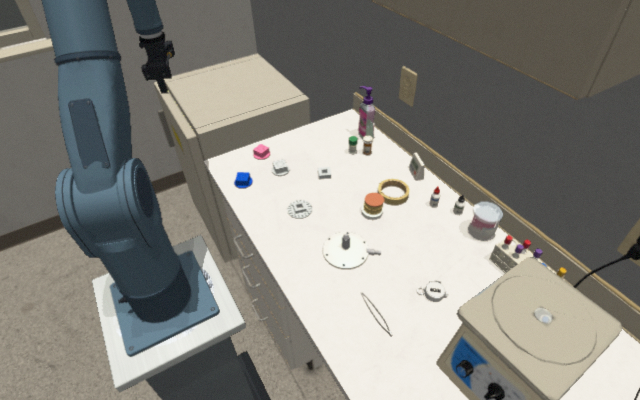

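View pics/top0.png

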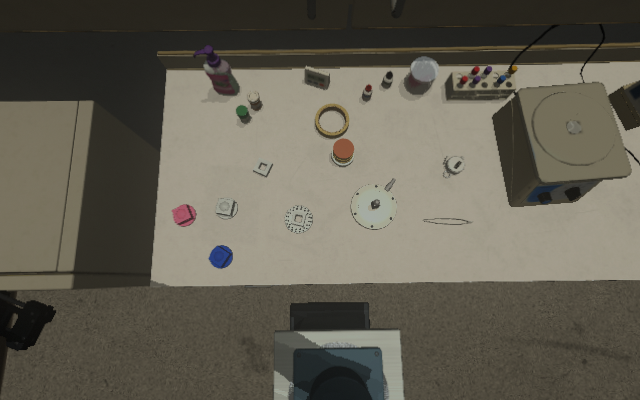

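```bash
cat > h.py <<'E'
from workcell import *
import cv2,numpy as np
from scipy.spatial.transform import Rotation as R
from scipy.optimize import least_squares
P={c:camera_params(c) for c in("scene","top")}
def proj(c,X):
    T=P[c]["world_to_cam"]; rv,_=cv2.Rodrigues(np.ascontiguousarray(T[:3,:3]))
    return cv2.projectPoints(np.atleast_2d(X).astype(float),rv,T[:3,3],P[c]["camera_matrix"],P[c]["dist"])[0][:,0]
def ray(c,uv):
    n=cv2.undistortPoints(np.array([[uv]],float),P[c]["camera_matrix"],P[c]["dist"])[0,0]
    T=np.linalg.inv(P[c]["world_to_cam"]); return T[:3,3],T[:3,:3]@np.r_[n,1]
def plane(c,uv,z):
    o,d=ray(c,uv); return o+d*(z-o[2])/d[2]
def tri(uvs,uvt):
    A=[];b=[]
    for c,uv in(("scene",uvs),("top",uvt)):
        o,d=ray(c,uv);d/=np.linalg.norm(d);M=np.eye(3)-np.outer(d,d);A.append(M);b.append(M@o)
    A=np.vstack(A);b=np.hstack(b);x=np.linalg.lstsq(A,b,rcond=None)[0]
    return x,np.linalg.norm(A@x-b)
E
python3 - <<'E'
from h import *
im={c:cv2.imread(f"pics/{c}0.png") for c in P}
B={"top":[(226,208),(262,168),(299,219),(374,206)],"scene":[(281,167),(324,173),(300,209),(346,245)]}
rows=[]
for c in("top","scene"):
    rows.append(np.hstack([cv2.resize(im[c][v-(w:=(16 if i<3 else 26)):v+w,u-w:u+w],(200,200),interpolation=cv2.INTER_CUBIC) for i,(u,v) in enumerate(B[c])]))
cv2.imwrite("pics/crops.png",np.vstack(rows))
for q in("support","spacer","cap","holder","dishes"):
    C={}
    for c in P:
        read_camera(c)
        C[c]=[]
        for d in trace(c,q):
            m=d["mask"]; v,u=np.nonzero(m)
            C[c].append((u.mean(),v.mean())); print(q,c,round(d["score"],2),np.round(C[c][-1],1),m.sum(),np.round(plane(c,C[c][-1],.01),3))
    for a in C["scene"]:
        for b in C["top"]:
            x,e=tri(a,b)
            if e<.02: print("  tri",np.round(x,4),round(e,4))
E
```

```text
support scene 0.83 [299.  209.1] 366 [0.429 0.087 0.01 ]
support top 0.64 [298.3 219.3] 610 [0.43  0.096 0.01 ]
  tri [ 4.327e-01  9.610e-02 -4.000e-04] 0.0012
spacer scene 0.51 [323.3 172.6] 119 [0.575 0.191 0.01 ]
spacer top 0.47 [262.2 167.4] 221 [0.575 0.194 0.01 ]
  tri [0.577  0.1947 0.006 ] 0.0004
cap scene 0.58 [345.1 250.6] 1406 [ 0.46  -0.114  0.01 ]
cap scene 0.57 [298.8 209.1] 376 [0.429 0.087 0.01 ]
cap scene 0.53 [261.3 151.6] 190 [0.45  0.401 0.01 ]
cap scene 0.53 [243.1 180.1] 215 [0.338 0.296 0.01 ]
cap scene 0.52 [279.5 167.6] 211 [0.466 0.289 0.01 ]
cap top 0.73 [183.9 214.8] 396 [0.447 0.4   0.01 ]
cap top 0.72 [225.9 207.4] 378 [0.466 0.289 0.01 ]
cap top 0.64 [221.  256.2] 382 [0.337 0.297 0.01 ]
  tri [0.4484 0.3993 0.0117] 0.0018
  tri [0.3378 0.2973 0.009 ] 0.0014
  tri [0.4656 0.2894 0.0101] 0.0001
holder scene 0.63 [345.7 250.2] 1492 [ 0.462 -0.114  0.01 ]
holder top 0.85 [374.1 205.6] 1701 [ 0.464 -0.108  0.01 ]
  tri [ 0.4657 -0.1089  0.0021] 0.0001
dishes scene 0.8 [372.2 206.2] 507 [ 0.619 -0.017  0.01 ]
dishes top 0.72 [342.5 152.6] 467 [ 0.615 -0.027  0.01 ]
  tri [ 0.6109 -0.0266  0.0223] 0.0006
```

View pics/crops.png

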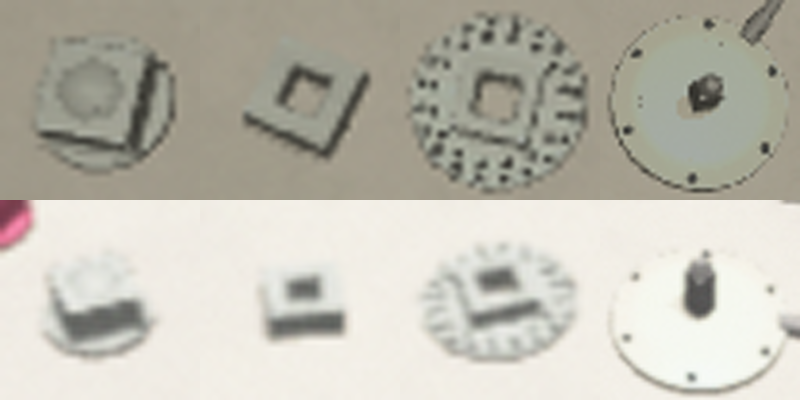

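```bash
cat > fit.py <<'E'
from h import *
from scipy.ndimage import map_coordinates
from scipy.optimize import minimize
def sq(a,z,n=25):
    t=np.linspace(-a/2,a/2,n);o=np.full(n,a/2)
    return np.vstack([np.c_[p,q,o*0+z] for p,q in((t,o),(t,-o),(o,t),(-o,t))])
def ci(d,z,n=90):
    a=np.linspace(0,2*np.pi,n,endpoint=False);return np.c_[d/2*np.cos(a),d/2*np.sin(a),a*0+z]
M={"support":np.vstack([ci(.076,.005),sq(.034,.016),sq(.0178,.016)]),
   "spacer":np.vstack([sq(.04,.016),sq(.0178,.016)]),
   "cap":np.vstack([ci(.06,.006),sq(.04,.028)]),
   "holder":np.vstack([ci(.124,.015)])}
G0={"support":(.4315,.096),"spacer":(.576,.1945),"cap":(.4656,.2894),"holder":(.4650,-.109)}
def grad(img):
    g=cv2.GaussianBlur(img.astype(np.float32),(0,0),.8)
    m=np.max([np.hypot(cv2.Sobel(g[...,k],cv2.CV_32F,1,0),cv2.Sobel(g[...,k],cv2.CV_32F,0,1)) for k in range(3)],0)
    return np.sqrt(m)
def world(p,n):
    c,s=np.cos(p[2]),np.sin(p[2]);m=M[n];return np.c_[p[0]+c*m[:,0]-s*m[:,1],p[1]+s*m[:,0]+c*m[:,1],m[:,2]]
def fit(n,cams,G):
    def cost(p):
        return -sum(map_coordinates(G[c],proj(c,world(p,n))[:,::-1].T,order=1).mean() for c in cams)
    best=None
    for y in np.deg2rad(np.arange(0,90,10)) if n!="holder" else [0]:
      for dx in(-.003,.003):
       for dy in(-.003,.003):
        p0=np.r_[G0[n][0]+dx,G0[n][1]+dy,y]
        r=minimize(cost,p0,method="Nelder-Mead",options=dict(initial_simplex=p0+np.vstack([np.zeros(3),np.diag([.004,.004,.12])]),xatol=1e-5,fatol=1e-4))
        if best is None or r.fun<best.fun:best=r
    return best
E
python3 - <<'E'
from fit import *
im={c:cv2.imread(f"pics/{c}0.png") for c in P};G={c:grad(im[c]) for c in P}
tiles=[]
for n in M:
    for cs in(["top"],["scene"],["top","scene"]):
        r=fit(n,cs,G);print(n,cs,np.round(r.x[:2],4),round(np.rad2deg(r.x[2])%90,1),round(r.fun,2))
    for c in P:
        b=cv2.resize(im[c],None,fx=6,fy=6,interpolation=cv2.INTER_CUBIC)
        for u,v in proj(c,world(r.x,n)):cv2.circle(b,(int(6*u+3),int(6*v+3)),0,(0,0,255),2)
        u,v=(6*proj(c,[[*r.x[:2],.01]])[0]).astype(int);w=100 if n!="holder" else 190
        tiles.append(cv2.resize(b[v-w:v+w,u-w:u+w],(200,200)))
cv2.imwrite("pics/fit.png",np.vstack([np.hstack(tiles[0::2]),np.hstack(tiles[1::2])]))
for s in("tip",):print(proj("top",[[.465,-.109,.067]]),proj("scene",[[.465,-.109,.067]]))
s=state();print(R.from_quat(s["eef_rot"]).as_matrix().round(3))
E
```

```text
support ['top'] [0.4353 0.0976] 73.5 -8.62
support ['scene'] [0.4311 0.086 ] 72.0 -11.62
support ['top', 'scene'] [0.4339 0.0929] 73.8 -19.54
spacer ['top'] [0.5677 0.1894] 67.3 -10.7
spacer ['scene'] [0.5705 0.179 ] 67.7 -14.0
spacer ['top', 'scene'] [0.5702 0.1785] 62.3 -22.82
cap ['top'] [0.4604 0.2852] 77.6 -8.47
cap ['scene'] [0.4582 0.2687] 85.1 -10.86
cap ['top', 'scene'] [0.4607 0.2844] 78.2 -18.97
holder ['top'] [ 0.4596 -0.1022] 5.8 -8.07
holder ['scene'] [ 0.4575 -0.1179] 24.7 -9.04
holder ['top', 'scene'] [ 0.4598 -0.1084] 11.1 -14.87
[[377.77368699 201.05468386]] [[346.01392336 234.58346323]]
[[-0.931  0.366  0.   ]
 [ 0.366  0.931  0.   ]
 [-0.     0.    -1.   ]]
```

View pics/fit.png

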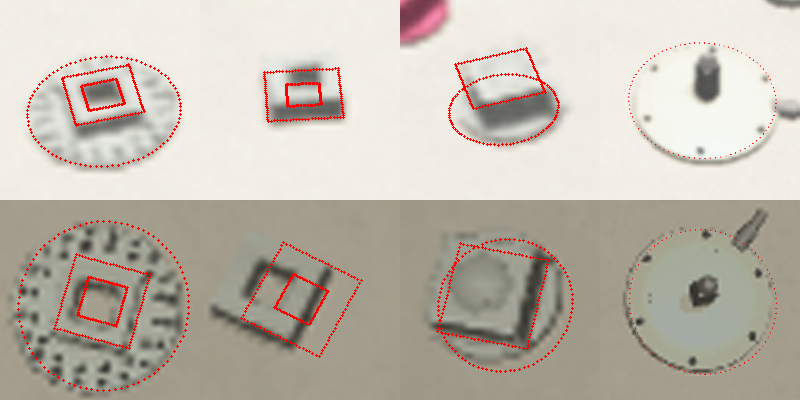

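```bash
cat > sil.py <<'E'
from fit import *
S={"support":([ci(.076,0),ci(.076,.005)],[sq(.034,.005),sq(.034,.016)]),"spacer":([sq(.04,0),sq(.04,.016)],),
   "cap":([ci(.06,0),ci(.06,.006)],[sq(.04,.006),sq(.04,.028),ci(.03,.0315)]),
   "holder":([ci(.124,0),ci(.124,.015)],[ci(.022,.015),ci(.016,.061),ci(.008,.067)])}
def hulls(n,p,z0=0,k=8):
    c,s=np.cos(p[2]),np.sin(p[2]);Rz=np.array([[c,-s,0],[s,c,0],[0,0,1]])
    return [np.vstack(g)@Rz.T+[p[0],p[1],z0] for g in S[n]]
def sil(c,n,p,off,k=8,w=48,z0=0):
    m=np.zeros((2*w*k,2*w*k),np.uint8)
    for X in hulls(n,p,z0):
        h=cv2.convexHull(((proj(c,X)-off+.5)*k).astype(np.float32));cv2.fillConvexPoly(m,np.round(h).astype(np.int32),1)
    return cv2.resize(m.astype(np.float32),(2*w,2*w),interpolation=cv2.INTER_AREA)
def sfit(n,masks,p0,fixyaw=True,z0=0):
    offs={c:np.round(proj(c,[[p0[0],p0[1],.01+z0]])[0]).astype(int)-48 for c in masks}
    def cost(q):
        p=np.r_[q[:2],p0[2] if fixyaw else q[2]];r=0
        for c,m in masks.items():
            o=offs[c];t=m[o[1]:o[1]+96,o[0]:o[0]+96].astype(np.float32);r+=np.abs(sil(c,n,p,o,z0=z0)-t).sum()/t.sum()
        return r
    q0=np.array(p0[:2] if fixyaw else p0);d=[.003,.003,.15][:len(q0)]
    return minimize(cost,q0,method="Nelder-Mead",options=dict(initial_simplex=q0+np.vstack([np.zeros(len(q0)),np.diag(d)]),xatol=1e-5,fatol=1e-4))
E
python3 - <<'E'
from sil import *
yaw={"support":73.5,"spacer":66,"cap":77.6,"holder":0}
im={c:read_camera(c) for c in P};tiles=[]
for n in M:
    mk={}
    for c in P:
        g=proj(c,[[*G0[n],.01]])[0]
        mk[c]=min(trace(c,n),key=lambda d:np.hypot((d["bbox"][0]+d["bbox"][2])/2-g[0],(d["bbox"][1]+d["bbox"][3])/2-g[1]))["mask"]
    p0=[*G0[n],np.deg2rad(yaw[n])]
    for cs in(["top"],["scene"],["top","scene"]):
        r=sfit(n,{c:mk[c] for c in cs},p0,n!="spacer");print(n,cs,np.round(r.x[:2],4),np.round(np.rad2deg(r.x[2:])%90,1),round(r.fun,3))
    p=np.r_[r.x[:2],p0[2]]
    for c in P:
        b=cv2.resize(im[c],None,fx=6,fy=6,interpolation=cv2.INTER_CUBIC)
        X=[world(p,n)]+([h[-90:] for h in hulls(n,p)[1:]] if n=="holder" else [])
        for u,v in proj(c,np.vstack(X)):cv2.circle(b,(int(6*u+3),int(6*v+3)),0,(0,0,255),1)
        u,v=(6*proj(c,[[*p[:2],.01]])[0]).astype(int);w=100 if n!="holder" else 190
        tiles.append(cv2.resize(b[v-w:v+w,u-w:u+w],(200,200)))
cv2.imwrite("pics/fit2.png",np.vstack([np.hstack(tiles[0::2]),np.hstack(tiles[1::2])]))
E
```

```text
support ['top'] [0.4335 0.0964] [] 0.092
support ['scene'] [0.433 0.096] [] 0.067
support ['top', 'scene'] [0.4335 0.0962] [] 0.16
spacer ['top'] [0.5779 0.1927] [65.4] 0.12
spacer ['scene'] [0.5766 0.1902] [72.7] 0.111
spacer ['top', 'scene'] [0.5775 0.1922] [67.5] 0.265
cap ['top'] [0.4653 0.2899] [] 0.059
cap ['scene'] [0.466  0.2901] [] 0.146
cap ['top', 'scene'] [0.4655 0.29  ] [] 0.207
holder ['top'] [ 0.4638 -0.1067] [] 0.079
holder ['scene'] [ 0.4649 -0.109 ] [] 0.143
holder ['top', 'scene'] [ 0.4641 -0.1074] [] 0.226
```

View pics/fit2.png

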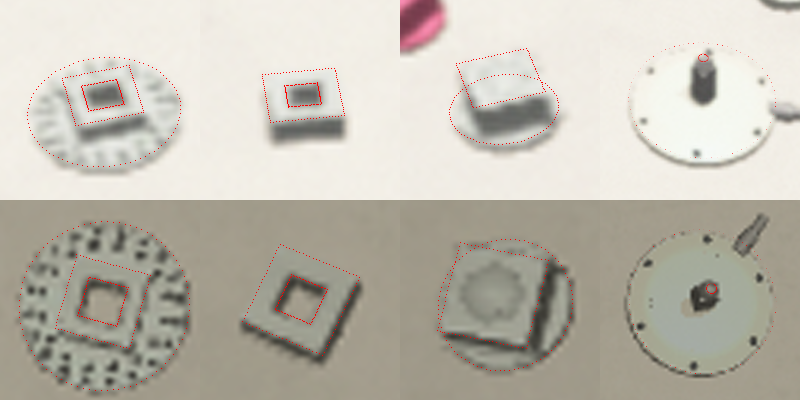

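Request:
{"api": "send_rows", "payload": {"plan": [{"delta_rot": [0,0,0],"travel": [16,-42,-5],"jaw": 1},{"delta_rot": [0,0,5],"travel": [16,-42,-5],"jaw": 1},{"delta_rot": [0,0,0],"travel": [16,-42,-5],"jaw": 1},{"delta_rot": [0,0,0],"travel": [16,-42,-5],"jaw": 1},{"delta_rot": [0,0,0],"travel": [16,-42,-5],"jaw": 1},{"delta_rot": [0,0,0],"travel": [16,-42,-5],"jaw": 1},{"delta_rot": [0,0,0],"travel": [16,-42,-5],"jaw": 1},{"delta_rot": [0,0,0],"travel": [16,-42,-5],"jaw": 1}], "squeeze": 20}}

```text
t: 3.1
eef_pos: [0.3665, 0.2673, 0.1989]
eef_rot: [0.143, 0.99, 0.0, 0.0]
wrist_force: [0.9, 0.1, -0.7]
grip_width: 0.0879
grasp_force: 0.0
```

```bash
cat > st.py <<'E'
from h import *
s=state();m=R.from_quat(s["eef_rot"]).as_matrix()
print(round(s["t"],2),"pos mm",(1e3*s["eef_pos"]).round(1),"yaw(y)",np.rad2deg(np.arctan2(m[1,1],m[0,1])).round(2),"z",m[:,2].round(3),"F",s["wrist_force"].round(1),"T",s["torque"].round(2),"w",round(1e3*s["grip_width"],1),"g",round(s["grasp_force"],1),"q",s["joint_positions"].round(2))
E
python3 st.py
```

```text
3.1 pos mm [366.5 267.3 198.9] yaw(y) 73.54 z [ 0.001  0.001 -1.   ] F [ 0.9  0.1 -0.7] T [-0.01 -0.07 -0.03] w 87.9 g 0.0 q [-0.78  0.26  0.06  2.08 -0.02  0.8   0.58]
```

Request:
{"api": "send_rows", "payload": {"plan": [{"delta_rot": [0,0,0],"travel": [11,-28,-20],"jaw": 1},{"delta_rot": [0,0,0],"travel": [11,-28,-20],"jaw": 1},{"delta_rot": [0,0,0],"travel": [11,-28,-20],"jaw": 1},{"delta_rot": [0,0,0],"travel": [11,-29,-20],"jaw": 1},{"delta_rot": [0,0,0],"travel": [11,-29,-25],"jaw": 1},{"delta_rot": [0,0,0],"travel": [12,-29,-25],"jaw": 1},{"delta_rot": [0,0,0],"travel": [0,0,-10],"jaw": 1},{"delta_rot": [0,0,0],"travel": [0,0,0],"jaw": 1}]}}

```text
t: 3.9
eef_pos: [0.4322, 0.0973, 0.0577]
eef_rot: [0.144, 0.99, -0.0, -0.001]
wrist_force: [0.5, 0.1, -1.3]
grip_width: 0.0883
grasp_force: 0.0
```

```bash
python3 st.py
```

```text
3.9 pos mm [432.2  97.3  57.7] yaw(y) 73.43 z [-0.002 -0.001 -1.   ] F [ 0.5  0.1 -1.3] T [ 0.02  0.03 -0.  ] w 88.3 g 0.0 q [-0.39  0.52  0.08  2.18 -0.09  0.45  1.05]
```

Request:
{"api": "send_rows", "payload": {"plan": [{"delta_rot": [0,0,0],"travel": [1,-1,-20],"jaw": 1},{"delta_rot": [0,0,0],"travel": [0,0,-20],"jaw": 1},{"delta_rot": [0,0,0],"travel": [0,0,-9],"jaw": 1},{"delta_rot": [0,0,0],"travel": [0,0,0],"jaw": 0.2},{"delta_rot": [0,0,0],"travel": [0,0,0],"jaw": 0},{"delta_rot": [0,0,0],"travel": [0,0,0],"jaw": 0},{"delta_rot": [0,0,0],"travel": [0,0,0],"jaw": 0},{"delta_rot": [0,0,0],"travel": [0,0,0],"jaw": 0}]}}

```text
t: 4.7
eef_pos: [0.4343, 0.097, 0.0102]
eef_rot: [0.143, 0.99, 0.0, 0.0]
wrist_force: [-1.2, -0.9, 0.3]
grip_width: 0.0505
grasp_force: 0.0
```

```bash
python3 st.py
```

```text
4.7 pos mm [434.3  97.   10.2] yaw(y) 73.53 z [ 0.001  0.    -1.   ] F [-1.2 -0.9  0.3] T [-0.01  0.03 -0.03] w 50.5 g 0.0 q [-0.37  0.62  0.06  2.18 -0.11  0.34  1.06]
```

Request:
{"api": "send_rows", "payload": {"plan": [{"delta_rot": [0,0,0],"travel": [0,0,-2],"jaw": 0},{"delta_rot": [0,0,0],"travel": [0,0,0],"jaw": 0},{"delta_rot": [0,0,0],"travel": [0,0,0],"jaw": 0},{"delta_rot": [0,0,0],"travel": [0,0,0],"jaw": 0},{"delta_rot": [0,0,0],"travel": [0,0,0],"jaw": 0},{"delta_rot": [0,0,0],"travel": [0,0,10],"jaw": 0},{"delta_rot": [0,0,0],"travel": [0,0,20],"jaw": 0},{"delta_rot": [0,0,0],"travel": [0,0,20],"jaw": 0}]}}

```text
t: 5.5
eef_pos: [0.4336, 0.0967, 0.0586]
eef_rot: [0.143, 0.99, -0.0, -0.0]
wrist_force: [0.4, 0.6, -1.0]
grip_width: 0.0336
grasp_force: 19.8
```

```bash
python3 st.py
```

```text
5.5 pos mm [433.6  96.7  58.6] yaw(y) 73.52 z [-0.001 -0.    -1.   ] F [ 0.4  0.6 -1. ] T [ 0.   -0.02  0.  ] w 33.6 g 19.8 q [-0.39  0.51  0.08  2.18 -0.09  0.45  1.05]
```

Request:
{"api": "send_rows", "payload": {"plan": [{"delta_rot": [0,0,0],"travel": [5,-24,15],"jaw": 0},{"delta_rot": [0,0,0],"travel": [5,-38,15],"jaw": 0},{"delta_rot": [0,0,0],"travel": [5,-38,10],"jaw": 0},{"delta_rot": [0,0,0],"travel": [5,-38,0],"jaw": 0},{"delta_rot": [0,0,0],"travel": [5,-38,0],"jaw": 0},{"delta_rot": [0,0,0],"travel": [5,-28,0],"jaw": 0},{"delta_rot": [0,0,0],"travel": [0,0,0],"jaw": 0},{"delta_rot": [0,0,0],"travel": [0,0,0],"jaw": 0}]}}

```text
t: 6.3
eef_pos: [0.4638, -0.1073, 0.0981]
eef_rot: [0.144, 0.99, 0.0, 0.0]
wrist_force: [1.2, 1.5, -0.8]
grip_width: 0.0339
grasp_force: 19.8
```

```bash
python3 st.py; python3 - <<'E'
from h import *
t=[]
X=np.array([.464,-.108,.067])
for c in("scene","top"):
    i=read_camera(c);u,v=np.round(proj(c,[X])[0]).astype(int);t.append(cv2.resize(i[v-40:v+40,u-40:u+40],(400,400),interpolation=cv2.INTER_CUBIC));print(c,u,v)
    cv2.imwrite(f"pics/{c}1_raw.png",i)
cv2.imwrite("pics/hov1.png",np.hstack(t))
E
```

```text
6.3 pos mm [ 463.8 -107.3   98.1] yaw(y) 73.44 z [ 0.  0. -1.] F [ 1.2  1.5 -0.8] T [0.08 0.01 0.01] w 33.9 g 19.8 q [ 0.05  0.47  0.1   2.09 -0.08  0.58  1.49]
scene 345 234
top 377 201
```

View pics/hov1.png

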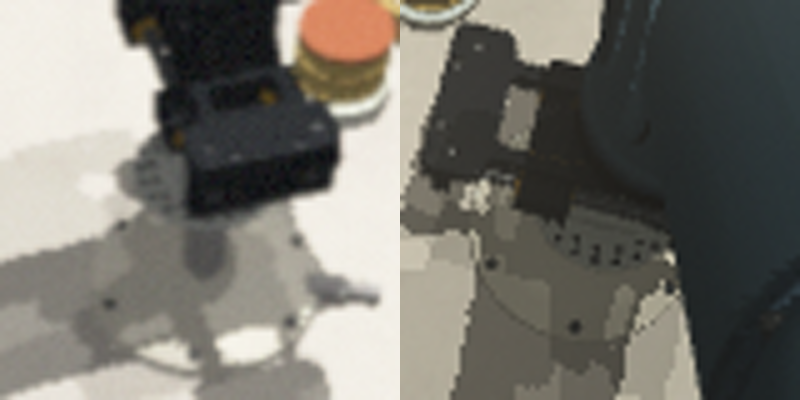

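Request:
{"api": "send_rows", "payload": {"plan": [{"delta_rot": [0,0,0],"travel": [0.5,-0.5,-8],"jaw": 0},{"delta_rot": [0,0,0],"travel": [0,0,-8],"jaw": 0},{"delta_rot": [0,0,0],"travel": [0,0,-4],"jaw": 0},{"delta_rot": [0,0,0],"travel": [0,0,-2],"jaw": 0},{"delta_rot": [0,0,0],"travel": [0,0,-2],"jaw": 0},{"delta_rot": [0,0,0],"travel": [0,0,-2],"jaw": 0},{"delta_rot": [0,0,0],"travel": [0,0,-2],"jaw": 0},{"delta_rot": [0,0,0],"travel": [0,0,0],"jaw": 0}]}}

```text
t: 7.2
eef_pos: [0.4643, -0.1077, 0.0696]
eef_rot: [0.143, 0.99, 0.0, -0.0]
wrist_force: [0.5, 0.1, -0.7]
grip_width: 0.0341
grasp_force: 19.8
```

```bash
python3 st.py
```

```text
7.2 pos mm [ 464.3 -107.7   69.6] yaw(y) 73.52 z [-0.  0. -1.] F [ 0.5  0.1 -0.7] T [0.04 0.02 0.03] w 34.1 g 19.8 q [ 0.06  0.53  0.09  2.1  -0.09  0.52  1.5 ]
```

No contact yet; creep further to the shoulder.

Request:
{"api": "send_rows", "payload": {"plan": [{"delta_rot": [0,0,0],"travel": [0,0,-1],"jaw": 0},{"delta_rot": [0,0,0],"travel": [0,0,-1],"jaw": 0},{"delta_rot": [0,0,0],"travel": [0,0,-1],"jaw": 0},{"delta_rot": [0,0,0],"travel": [0,0,-1],"jaw": 0},{"delta_rot": [0,0,0],"travel": [0,0,-0.5],"jaw": 0},{"delta_rot": [0,0,0],"travel": [0,0,0],"jaw": 0},{"delta_rot": [0,0,0],"travel": [0,0,0],"jaw": 0},{"delta_rot": [0,0,0],"travel": [0,0,0],"jaw": 0}]}}

```text
t: 8.0
eef_pos: [0.4645, -0.1076, 0.0652]
eef_rot: [0.143, 0.99, 0.0, 0.0]
wrist_force: [0.4, 0.5, -1.4]
grip_width: 0.0339
grasp_force: 19.8
```

```bash
python3 st.py
```

```text
8.0 pos mm [ 464.5 -107.6   65.2] yaw(y) 73.53 z [ 0.  0. -1.] F [ 0.4  0.5 -1.4] T [ 0.09 -0.07  0.02] w 33.9 g 19.8 q [ 0.06  0.54  0.09  2.1  -0.09  0.51  1.5 ]
```

Request:
{"api": "send_rows", "payload": {"plan": [{"delta_rot": [0,0,0],"travel": [0,0,-0.5],"jaw": 0},{"delta_rot": [0,0,0],"travel": [0,0,-0.5],"jaw": 0},{"delta_rot": [0,0,0],"travel": [0,0,-0.5],"jaw": 0},{"delta_rot": [0,0,0],"travel": [0,0,-0.3],"jaw": 0},{"delta_rot": [0,0,0],"travel": [0,0,0],"jaw": 0},{"delta_rot": [0,0,0],"travel": [0,0,0],"jaw": 0},{"delta_rot": [0,0,0],"travel": [0,0,0],"jaw": 0},{"delta_rot": [0,0,0],"travel": [0,0,0],"jaw": 0}]}}

```text
t: 8.8
eef_pos: [0.4647, -0.1077, 0.0641]
eef_rot: [0.143, 0.99, 0.0, 0.0]
wrist_force: [-2.1, 0.1, 9.6]
grip_width: 0.0337
grasp_force: 19.8
```

```bash
python3 st.py
```

```text
8.8 pos mm [ 464.7 -107.7   64.1] yaw(y) 73.52 z [ 0.001  0.    -1.   ] F [-2.1  0.1  9.6] T [0.18 0.45 0.02] w 33.7 g 19.8 q [ 0.06  0.54  0.08  2.1  -0.09  0.5   1.5 ]
```

Request:
{"api": "send_rows", "payload": {"plan": [{"delta_rot": [0,0,-2],"travel": [0,0,0],"jaw": 0},{"delta_rot": [0,0,-2],"travel": [0,0,0],"jaw": 0},{"delta_rot": [0,0,-2],"travel": [0,0,0],"jaw": 0},{"delta_rot": [0,0,-2],"travel": [0,0,0],"jaw": 0},{"delta_rot": [0,0,-2],"travel": [0,0,0],"jaw": 0},{"delta_rot": [0,0,0],"travel": [0,0,0],"jaw": 0},{"delta_rot": [0,0,0],"travel": [0,0,0],"jaw": 0},{"delta_rot": [0,0,0],"travel": [0,0,0],"jaw": 0}]}}

```text
t: 9.6
eef_pos: [0.465, -0.1078, 0.0642]
eef_rot: [0.229, 0.973, 0.0, 0.001]
wrist_force: [-1.6, 0.7, 10.3]
grip_width: 0.0338
grasp_force: 19.8
```

```bash
python3 st.py
```

```text
9.6 pos mm [ 465.  -107.8   64.2] yaw(y) 63.52 z [ 0.001 -0.    -1.   ] F [-1.6  0.7 10.3] T [ 0.19  0.42 -0.03] w 33.8 g 19.8 q [ 0.03  0.54  0.13  2.1  -0.14  0.5   1.37]
```

Request:
{"api": "send_rows", "payload": {"plan": [{"delta_rot": [0,0,-2.5],"travel": [0,0,0],"jaw": 0},{"delta_rot": [0,0,-2.5],"travel": [0,0,0],"jaw": 0},{"delta_rot": [0,0,-2.5],"travel": [0,0,0],"jaw": 0},{"delta_rot": [0,0,-2.5],"travel": [0,0,0],"jaw": 0},{"delta_rot": [0,0,0],"travel": [0,0,0],"jaw": 0},{"delta_rot": [0,0,0],"travel": [0,0,0],"jaw": 0},{"delta_rot": [0,0,0],"travel": [0,0,0],"jaw": 0},{"delta_rot": [0,0,0],"travel": [0,0,0],"jaw": 0}]}}

```text
t: 10.4
eef_pos: [0.4649, -0.1077, 0.0642]
eef_rot: [0.313, 0.95, 0.0, 0.0]
wrist_force: [-1.4, 0.3, 10.7]
grip_width: 0.034
grasp_force: 19.8
```

```bash
python3 st.py
```

```text
10.4 pos mm [ 464.9 -107.7   64.2] yaw(y) 53.52 z [ 0.001  0.    -1.   ] F [-1.4  0.3 10.7] T [ 0.16  0.52 -0.01] w 34.0 g 19.8 q [-0.01  0.54  0.18  2.11 -0.19  0.51  1.24]
```

Request:
{"api": "send_rows", "payload": {"plan": [{"delta_rot": [0,0,-2.5],"travel": [0,0,0],"jaw": 0},{"delta_rot": [0,0,-2.5],"travel": [0,0,0],"jaw": 0},{"delta_rot": [0,0,-2.5],"travel": [0,0,0],"jaw": 0},{"delta_rot": [0,0,-2.5],"travel": [0,0,0],"jaw": 0},{"delta_rot": [0,0,0],"travel": [0,0,0],"jaw": 0},{"delta_rot": [0,0,0],"travel": [0,0,0],"jaw": 0},{"delta_rot": [0,0,0],"travel": [0,0,0],"jaw": 0},{"delta_rot": [0,0,0],"travel": [0,0,0],"jaw": 0}]}}

```text
t: 11.2
eef_pos: [0.4649, -0.1076, 0.0642]
eef_rot: [0.394, 0.919, 0.0, 0.0]
wrist_force: [-2.8, 0.9, 10.7]
grip_width: 0.0338
grasp_force: 19.8
```

Request:
{"api": "send_rows", "payload": {"plan": [{"delta_rot": [0,0,-2.5],"travel": [0,0,0],"jaw": 0},{"delta_rot": [0,0,-2.5],"travel": [0,0,0],"jaw": 0},{"delta_rot": [0,0,-2.5],"travel": [0,0,0],"jaw": 0},{"delta_rot": [0,0,-2.5],"travel": [0,0,0],"jaw": 0},{"delta_rot": [0,0,0],"travel": [0,0,0],"jaw": 0},{"delta_rot": [0,0,0],"travel": [0,0,0],"jaw": 0},{"delta_rot": [0,0,0],"travel": [0,0,0],"jaw": 0},{"delta_rot": [0,0,0],"travel": [0,0,0],"jaw": 0}]}}

```text
t: 12.0
eef_pos: [0.4648, -0.1075, 0.0641]
eef_rot: [0.473, 0.881, 0.0, 0.0]
wrist_force: [-1.8, 0.4, 11.2]
grip_width: 0.0337
grasp_force: 19.8
```

Request:
{"api": "send_rows", "payload": {"plan": [{"delta_rot": [0,0,-2.5],"travel": [0,0,0],"jaw": 0},{"delta_rot": [0,0,-2.5],"travel": [0,0,0],"jaw": 0},{"delta_rot": [0,0,-2.5],"travel": [0,0,0],"jaw": 0},{"delta_rot": [0,0,-2.5],"travel": [0,0,0],"jaw": 0},{"delta_rot": [0,0,0],"travel": [0,0,0],"jaw": 0},{"delta_rot": [0,0,0],"travel": [0,0,0],"jaw": 0},{"delta_rot": [0,0,0],"travel": [0,0,0],"jaw": 0},{"delta_rot": [0,0,0],"travel": [0,0,0],"jaw": 0}]}}

```text
t: 12.8
eef_pos: [0.4647, -0.1074, 0.064]
eef_rot: [0.548, 0.836, 0.0, 0.0]
wrist_force: [-1.9, 2.0, 7.9]
grip_width: 0.0338
grasp_force: 19.8
```

Request:
{"api": "send_rows", "payload": {"plan": [{"delta_rot": [0,0,-2.5],"travel": [0,0,0],"jaw": 0},{"delta_rot": [0,0,-2.5],"travel": [0,0,0],"jaw": 0},{"delta_rot": [0,0,-2.5],"travel": [0,0,0],"jaw": 0},{"delta_rot": [0,0,-2.5],"travel": [0,0,0],"jaw": 0},{"delta_rot": [0,0,0],"travel": [0,0,0],"jaw": 0},{"delta_rot": [0,0,0],"travel": [0,0,0],"jaw": 0},{"delta_rot": [0,0,0],"travel": [0,0,0],"jaw": 0},{"delta_rot": [0,0,0],"travel": [0,0,0],"jaw": 0}]}}

```text
t: 13.6
eef_pos: [0.4646, -0.1071, 0.0638]
eef_rot: [0.619, 0.786, 0.0, -0.0]
wrist_force: [-2.3, 1.5, 7.0]
grip_width: 0.0336
grasp_force: 19.8
```

```bash
python3 st.py
```

```text
13.6 pos mm [ 464.6 -107.1   63.8] yaw(y) 13.55 z [ 0.     0.001 -1.   ] F [-2.3  1.5  7. ] T [0.37 0.35 0.02] w 33.6 g 19.8 q [-0.15  0.57  0.36  2.11 -0.39  0.52  0.73]
```

Request:
{"api": "send_rows", "payload": {"plan": [{"delta_rot": [0,0,-2.5],"travel": [-0.4,0,0],"jaw": 0},{"delta_rot": [0,0,-2.5],"travel": [0,0,0],"jaw": 0},{"delta_rot": [0,0,-2.5],"travel": [0,0,0],"jaw": 0},{"delta_rot": [0,0,-2.5],"travel": [0,0,0],"jaw": 0},{"delta_rot": [0,0,0],"travel": [0,0,0],"jaw": 0},{"delta_rot": [0,0,0],"travel": [0,0,0],"jaw": 0},{"delta_rot": [0,0,0],"travel": [0,0,0],"jaw": 0},{"delta_rot": [0,0,0],"travel": [0,0,0],"jaw": 0}]}}

```text
t: 14.4
eef_pos: [0.4647, -0.1069, 0.0635]
eef_rot: [0.684, 0.729, 0.001, 0.0]
wrist_force: [3.5, 5.2, -1.7]
grip_width: 0.0338
grasp_force: 19.8
```

```bash
python3 st.py
```

```text
14.4 pos mm [ 464.7 -106.9   63.5] yaw(y) 3.62 z [ 0.001  0.001 -1.   ] F [ 3.5  5.2 -1.7] T [ 1.   -0.56  0.05] w 33.8 g 19.8 q [-0.19  0.57  0.4   2.12 -0.44  0.53  0.6 ]
```

Request:
{"api": "send_rows", "payload": {"plan": [{"delta_rot": [0,0,0],"travel": [0.4,0.5,0],"jaw": 0},{"delta_rot": [0,0,0],"travel": [0,0,-0.5],"jaw": 0},{"delta_rot": [0,0,0],"travel": [0,0,-0.5],"jaw": 0},{"delta_rot": [0,0,0],"travel": [0,0,-0.5],"jaw": 0},{"delta_rot": [0,0,0],"travel": [0,0,-0.5],"jaw": 0},{"delta_rot": [0,0,0],"travel": [0,0,0],"jaw": 0},{"delta_rot": [0,0,0],"travel": [0,0,0],"jaw": 0},{"delta_rot": [0,0,0],"travel": [0,0,0],"jaw": 0}]}}

```text
t: 15.2
eef_pos: [0.4648, -0.1068, 0.0615]
eef_rot: [0.685, 0.729, 0.0, 0.0]
wrist_force: [2.0, 4.3, 1.7]
grip_width: 0.0338
grasp_force: 19.8
```

```bash
python3 st.py
```

```text
15.2 pos mm [ 464.8 -106.8   61.5] yaw(y) 3.56 z [ 0.001  0.    -1.   ] F [2.  4.3 1.7] T [ 0.99 -0.57  0.06] w 33.8 g 19.8 q [-0.19  0.58  0.4   2.12 -0.44  0.53  0.6 ]
```

Request:
{"api": "send_rows", "payload": {"plan": [{"delta_rot": [0,0,1],"travel": [0.3,0.5,-2],"jaw": 0},{"delta_rot": [0,0,0],"travel": [0,0,-2],"jaw": 0},{"delta_rot": [0,0,0],"travel": [0,0,-2],"jaw": 0},{"delta_rot": [0,0,0],"travel": [0,0,-2],"jaw": 0},{"delta_rot": [0,0,0],"travel": [0,0,-2],"jaw": 0},{"delta_rot": [0,0,0],"travel": [0,0,-2],"jaw": 0},{"delta_rot": [0,0,0],"travel": [0,0,0],"jaw": 0},{"delta_rot": [0,0,0],"travel": [0,0,0],"jaw": 0}]}}

```text
t: 16.0
eef_pos: [0.4648, -0.1065, 0.0491]
eef_rot: [0.679, 0.735, -0.0, 0.0]
wrist_force: [2.7, 4.9, -1.1]
grip_width: 0.0337
grasp_force: 19.8
```

```bash
python3 st.py
```

```text
16.0 pos mm [ 464.8 -106.5   49.1] yaw(y) 4.54 z [ 0. -0. -1.] F [ 2.7  4.9 -1.1] T [ 0.85 -0.63  0.02] w 33.7 g 19.8 q [-0.17  0.6   0.38  2.12 -0.45  0.5   0.63]
```

Request:
{"api": "send_rows", "payload": {"plan": [{"delta_rot": [0,0,0],"travel": [0.3,0.6,-3],"jaw": 0},{"delta_rot": [0,0,0],"travel": [0,0,-4],"jaw": 0},{"delta_rot": [0,0,0],"travel": [0,0,-4],"jaw": 0},{"delta_rot": [0,0,0],"travel": [0,0,-4],"jaw": 0},{"delta_rot": [0,0,0],"travel": [0,0,-4],"jaw": 0},{"delta_rot": [0,0,0],"travel": [0,0,-3],"jaw": 0},{"delta_rot": [0,0,0],"travel": [0,0,-2],"jaw": 0},{"delta_rot": [0,0,0],"travel": [0,0,0],"jaw": 0}]}}

```text
t: 16.8
eef_pos: [0.4649, -0.1063, 0.0251]
eef_rot: [0.679, 0.734, -0.0, 0.0]
wrist_force: [2.4, 0.7, -2.8]
grip_width: 0.0337
grasp_force: 19.8
```

```bash
python3 st.py
```

```text
16.8 pos mm [ 464.9 -106.3   25.1] yaw(y) 4.52 z [-0. -0. -1.] F [ 2.4  0.7 -2.8] T [ 0.11 -0.36 -0.01] w 33.7 g 19.8 q [-0.14  0.65  0.34  2.12 -0.48  0.45  0.65]
```

Request:
{"api": "send_rows", "payload": {"plan": [{"delta_rot": [0,0,0],"travel": [0.2,0,-1],"jaw": 0},{"delta_rot": [0,0,0],"travel": [0,0,-0.8],"jaw": 0},{"delta_rot": [0,0,0],"travel": [0,0,-0.7],"jaw": 0},{"delta_rot": [0,0,0],"travel": [0,0,-0.5],"jaw": 0},{"delta_rot": [0,0,0],"travel": [0,0,-0.3],"jaw": 0},{"delta_rot": [0,0,0],"travel": [0,0,0],"jaw": 0},{"delta_rot": [0,0,0],"travel": [0,0,0],"jaw": 0},{"delta_rot": [0,0,0],"travel": [0,0,0],"jaw": 0}]}}

```text
t: 17.6
eef_pos: [0.465, -0.1062, 0.0226]
eef_rot: [0.679, 0.734, -0.0, -0.0]
wrist_force: [-1.5, 0.1, 8.3]
grip_width: 0.0337
grasp_force: 19.8
```

```bash
python3 st.py
```

```text
17.6 pos mm [ 465.  -106.2   22.6] yaw(y) 4.5 z [-0.  0. -1.] F [-1.5  0.1  8.3] T [-0.03  0.41  0.03] w 33.7 g 19.8 q [-0.14  0.65  0.33  2.12 -0.48  0.44  0.65]
```

Request:
{"api": "send_rows", "payload": {"plan": [{"delta_rot": [0,0,0],"travel": [0,0,0.5],"jaw": 0.6},{"delta_rot": [0,0,0],"travel": [0,0,0],"jaw": 0.6},{"delta_rot": [0,0,0],"travel": [0,0,0],"jaw": 0.7},{"delta_rot": [0,0,0],"travel": [0,0,0],"jaw": 0.7},{"delta_rot": [0,0,0],"travel": [0,0,10],"jaw": 0.7},{"delta_rot": [0,0,0],"travel": [0,0,25],"jaw": 0.7},{"delta_rot": [0,0,0],"travel": [0,0,35],"jaw": 0.7},{"delta_rot": [0,0,0],"travel": [0,0,30],"jaw": 0.7}]}}

```text
t: 18.4
eef_pos: [0.4651, -0.1062, 0.1244]
eef_rot: [0.679, 0.734, -0.0, 0.0]
wrist_force: [0.5, 0.1, -0.5]
grip_width: 0.0619
grasp_force: 0.0
```

Request:
{"api": "send_rows", "payload": {"plan": [{"delta_rot": [0,0,-4],"travel": [14,37,0],"jaw": 1},{"delta_rot": [0,0,-4],"travel": [14,37,0],"jaw": 1},{"delta_rot": [0,0,-4],"travel": [14,37,0],"jaw": 1},{"delta_rot": [0,0,-4],"travel": [14,37,0],"jaw": 1},{"delta_rot": [0,0,-4],"travel": [14,37,0],"jaw": 1},{"delta_rot": [0,0,-4],"travel": [14,37,-20],"jaw": 1},{"delta_rot": [0,0,-4.5],"travel": [14,37,-20],"jaw": 1},{"delta_rot": [0,0,0],"travel": [14,37,-20],"jaw": 1}]}}

```text
t: 19.2
eef_pos: [0.5777, 0.192, 0.0626]
eef_rot: [0.839, 0.544, 0.0, 0.0]
wrist_force: [0.1, -0.3, 0.0]
grip_width: 0.0883
grasp_force: 0.0
```

```bash
python3 st.py; python3 - <<'E'
from sil import *
t=[]
for c in("scene","top"):
    i=read_camera(c)
    for X in([.465,-.1062,.04],[.5775,.1925,.01]):
        u,v=np.round(proj(c,[X])[0]).astype(int);t.append(cv2.resize(i[v-25:v+25,u-25:u+25],(300,300),interpolation=cv2.INTER_CUBIC))
cv2.imwrite("pics/seat1.png",np.vstack([np.hstack(t[:2]),np.hstack(t[2:])]))
E
```

```text
19.2 pos mm [577.7 192.   62.6] yaw(y) -24.07 z [ 0.001  0.    -1.   ] F [ 0.1 -0.3  0. ] T [-0.07  0.08  0.01] w 88.3 g 0.0 q [-0.77  0.77  0.54  1.78 -0.56  0.75 -0.36]
```

View pics/seat1.png

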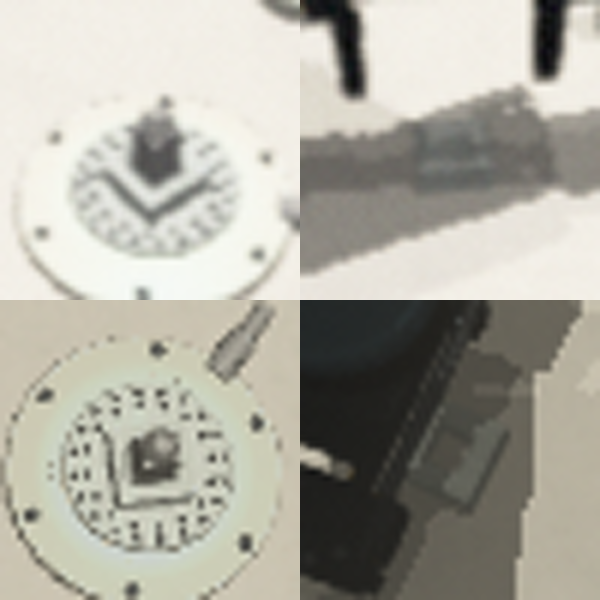

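Request:
{"api": "send_rows", "payload": {"plan": [{"delta_rot": [0,0,0],"travel": [0,0.7,-15],"jaw": 0.7},{"delta_rot": [0,0,0],"travel": [0,0,-20],"jaw": 0.7},{"delta_rot": [0,0,0],"travel": [0,0,-18],"jaw": 0.7},{"delta_rot": [0,0,0],"travel": [0,0,-5],"jaw": 0.7},{"delta_rot": [0,0,0],"travel": [0,0,0],"jaw": 0},{"delta_rot": [0,0,0],"travel": [0,0,0],"jaw": 0},{"delta_rot": [0,0,0],"travel": [0,0,0],"jaw": 0},{"delta_rot": [0,0,0],"travel": [0,0,0],"jaw": 0}]}}

```text
t: 20.1
eef_pos: [0.578, 0.1906, 0.0055]
eef_rot: [0.839, 0.545, 0.001, 0.0]
wrist_force: [-0.2, -1.4, 3.4]
grip_width: 0.0396
grasp_force: 20.0
```

```bash
python3 st.py
```

```text
20.1 pos mm [578.  190.6   5.5] yaw(y) -23.98 z [ 0.001  0.    -1.   ] F [-0.2 -1.4  3.4] T [-0.17  0.13 -0.02] w 39.6 g 20.0 q [-0.73  0.85  0.48  1.78 -0.61  0.65 -0.32]
```

Request:
{"api": "send_rows", "payload": {"plan": [{"delta_rot": [0,0,0],"travel": [0,0,15],"jaw": 0},{"delta_rot": [0,0,4],"travel": [-8,-20,30],"jaw": 0},{"delta_rot": [0,0,4],"travel": [-15,-40,25],"jaw": 0},{"delta_rot": [0,0,4],"travel": [-18,-46,15],"jaw": 0},{"delta_rot": [0,0,4],"travel": [-18,-46,5],"jaw": 0},{"delta_rot": [0,0,4],"travel": [-18,-46,0],"jaw": 0},{"delta_rot": [0,0,4],"travel": [-18,-46,0],"jaw": 0},{"delta_rot": [0,0,4.5],"travel": [-12,-36,0],"jaw": 0}]}}

```text
t: 20.9
eef_pos: [0.4694, -0.0906, 0.0954]
eef_rot: [0.678, 0.735, 0.0, 0.0]
wrist_force: [0.1, 0.2, -1.2]
grip_width: 0.0399
grasp_force: 20.0
```

```bash
python3 st.py
```

```text
20.9 pos mm [469.4 -90.6  95.4] yaw(y) 4.58 z [ 0.001 -0.    -1.   ] F [ 0.1  0.2 -1.2] T [-0.04  0.08 -0.02] w 39.9 g 20.0 q [-0.25  0.51  0.43  2.11 -0.37  0.6   0.53]
```

Request:
{"api": "send_rows", "payload": {"plan": [{"delta_rot": [0,0,0],"travel": [-4.4,-17,0],"jaw": 0},{"delta_rot": [0,0,0],"travel": [0,0,0],"jaw": 0},{"delta_rot": [0,0,0],"travel": [0,0,-8],"jaw": 0},{"delta_rot": [0,0,0],"travel": [0,0,-8],"jaw": 0},{"delta_rot": [0,0,0],"travel": [0,0,-6],"jaw": 0},{"delta_rot": [0,0,0],"travel": [0,0,-3],"jaw": 0},{"delta_rot": [0,0,0],"travel": [0,0,-2],"jaw": 0},{"delta_rot": [0,0,0],"travel": [0,0,-1],"jaw": 0}]}}

```text
t: 21.7
eef_pos: [0.4668, -0.103, 0.0665]
eef_rot: [0.678, 0.735, 0.001, -0.001]
wrist_force: [-4.2, 4.0, 19.7]
grip_width: 0.0394
grasp_force: 20.0
```

```bash
python3 st.py
```

```text
21.7 pos mm [ 466.8 -103.    66.5] yaw(y) 4.65 z [-0.001  0.002 -1.   ] F [-4.2  4.  19.7] T [ 0.64  1.1  -0.05] w 39.4 g 20.0 q [-0.19  0.57  0.39  2.11 -0.41  0.54  0.59]
```

Request:
{"api": "send_rows", "payload": {"plan": [{"delta_rot": [0,0,0],"travel": [0,0,5],"jaw": 0},{"delta_rot": [0,0,0],"travel": [0,0,5],"jaw": 0},{"delta_rot": [0,0,0],"travel": [-1.5,-3,0],"jaw": 0},{"delta_rot": [0,0,0],"travel": [0,0,0],"jaw": 0},{"delta_rot": [0,0,0],"travel": [0,0,0],"jaw": 0},{"delta_rot": [0,0,0],"travel": [0,0,0],"jaw": 0},{"delta_rot": [0,0,0],"travel": [0,0,0],"jaw": 0},{"delta_rot": [0,0,0],"travel": [0,0,0],"jaw": 0}]}}

```text
t: 22.5
eef_pos: [0.4649, -0.1079, 0.0761]
eef_rot: [0.679, 0.734, -0.0, -0.0]
wrist_force: [-0.2, -0.6, -0.3]
grip_width: 0.04
grasp_force: 20.0
```

```bash
python3 st.py; python3 - <<'E'
from h import *
t=[]
for c in("scene","top"):
    i=read_camera(c);u,v=np.round(proj(c,[[.465,-.1062,.065]])[0]).astype(int);t.append(cv2.resize(i[v-25:v+25,u-25:u+25],(400,400),interpolation=cv2.INTER_CUBIC))
cv2.imwrite("pics/hov2.png",np.hstack(t))
E
```

```text
22.5 pos mm [ 464.9 -107.9   76.1] yaw(y) 4.53 z [-0. -0. -1.] F [-0.2 -0.6 -0.3] T [-0.1   0.04 -0.03] w 40.0 g 20.0 q [-0.19  0.55  0.41  2.11 -0.4   0.56  0.58]
```

View pics/hov2.png

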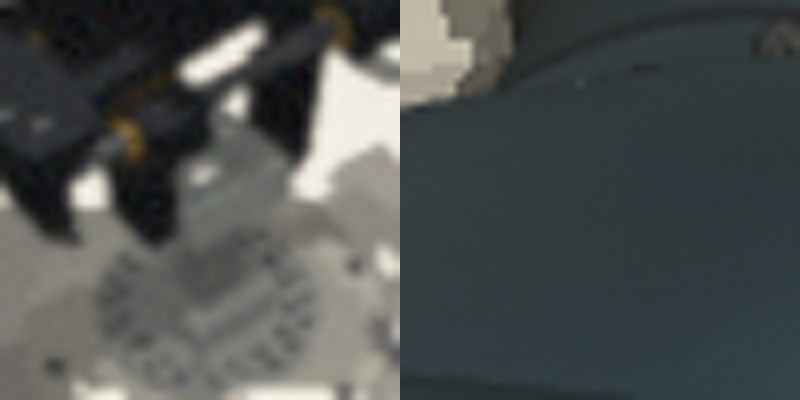

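Request:
{"api": "send_rows", "payload": {"plan": [{"delta_rot": [0,0,0],"travel": [0,0,-3],"jaw": 0},{"delta_rot": [0,0,0],"travel": [0,0,-2],"jaw": 0},{"delta_rot": [0,0,0],"travel": [0,0,-2],"jaw": 0},{"delta_rot": [0,0,0],"travel": [0,0,-1],"jaw": 0},{"delta_rot": [0,0,0],"travel": [0,0,-1],"jaw": 0},{"delta_rot": [0,0,0],"travel": [0,0,0],"jaw": 0},{"delta_rot": [0,0,0],"travel": [0,0,0],"jaw": 0},{"delta_rot": [0,0,0],"travel": [0,0,0],"jaw": 0}]}}

```text
t: 23.4
eef_pos: [0.465, -0.1079, 0.0672]
eef_rot: [0.679, 0.734, 0.0, 0.0]
wrist_force: [-0.0, -0.2, 0.3]
grip_width: 0.0398
grasp_force: 20.0
```

```bash
python3 st.py
```

```text
23.4 pos mm [ 465.  -107.9   67.2] yaw(y) 4.53 z [ 0. -0. -1.] F [-0.  -0.2  0.3] T [-0.12 -0.    0.02] w 39.8 g 20.0 q [-0.18  0.56  0.39  2.11 -0.41  0.54  0.59]
```

Request:
{"api": "send_rows", "payload": {"plan": [{"delta_rot": [0,0,0],"travel": [0,0,-1],"jaw": 0},{"delta_rot": [0,0,0],"travel": [0,0,-1],"jaw": 0},{"delta_rot": [0,0,0],"travel": [0,0,-1],"jaw": 0},{"delta_rot": [0,0,0],"travel": [0,0,-0.7],"jaw": 0},{"delta_rot": [0,0,0],"travel": [0,0,0],"jaw": 0},{"delta_rot": [0,0,0],"travel": [0,0,0],"jaw": 0},{"delta_rot": [0,0,0],"travel": [0,0,0],"jaw": 0},{"delta_rot": [0,0,0],"travel": [0,0,0],"jaw": 0}]}}

```text
t: 24.2
eef_pos: [0.465, -0.1079, 0.0635]
eef_rot: [0.679, 0.734, 0.0, 0.0]
wrist_force: [-0.6, -1.0, -0.6]
grip_width: 0.0399
grasp_force: 20.0
```

```bash
python3 st.py
```

```text
24.2 pos mm [ 465.  -107.9   63.5] yaw(y) 4.52 z [ 0. -0. -1.] F [-0.6 -1.  -0.6] T [-0.07  0.06  0.04] w 39.9 g 20.0 q [-0.18  0.57  0.39  2.11 -0.42  0.53  0.6 ]
```

Request:
{"api": "send_rows", "payload": {"plan": [{"delta_rot": [0,0,0],"travel": [0,0,-0.6],"jaw": 0},{"delta_rot": [0,0,0],"travel": [0,0,-0.6],"jaw": 0},{"delta_rot": [0,0,0],"travel": [0,0,-0.6],"jaw": 0},{"delta_rot": [0,0,0],"travel": [0,0,-0.4],"jaw": 0},{"delta_rot": [0,0,0],"travel": [0,0,0],"jaw": 0},{"delta_rot": [0,0,0],"travel": [0,0,0],"jaw": 0},{"delta_rot": [0,0,0],"travel": [0,0,0],"jaw": 0},{"delta_rot": [0,0,0],"travel": [0,0,0],"jaw": 0}]}}

```text
t: 25.0
eef_pos: [0.465, -0.108, 0.0613]
eef_rot: [0.679, 0.734, -0.0, 0.0]
wrist_force: [0.8, -1.4, -1.0]
grip_width: 0.0399
grasp_force: 20.0
```

```bash
python3 st.py
```

```text
25.0 pos mm [ 465.  -108.    61.3] yaw(y) 4.52 z [ 0. -0. -1.] F [ 0.8 -1.4 -1. ] T [-0.38  0.01 -0.06] w 39.9 g 20.0 q [-0.17  0.58  0.38  2.11 -0.42  0.52  0.6 ]
```

Request:
{"api": "send_rows", "payload": {"plan": [{"delta_rot": [0,0,0],"travel": [0,-0.2,-0.7],"jaw": 0},{"delta_rot": [0,0,0],"travel": [0,0,-0.7],"jaw": 0},{"delta_rot": [0,0,0],"travel": [0,0,-0.7],"jaw": 0},{"delta_rot": [0,0,0],"travel": [0,0,-0.7],"jaw": 0},{"delta_rot": [0,0,0],"travel": [0,0,-0.5],"jaw": 0},{"delta_rot": [0,0,0],"travel": [0,0,0],"jaw": 0},{"delta_rot": [0,0,0],"travel": [0,0,0],"jaw": 0},{"delta_rot": [0,0,0],"travel": [0,0,0],"jaw": 0}]}}

```text
t: 25.8
eef_pos: [0.4651, -0.1084, 0.058]
eef_rot: [0.679, 0.734, 0.0, 0.0]
wrist_force: [0.3, -4.2, 0.8]
grip_width: 0.0397
grasp_force: 20.0
```

```bash
python3 st.py
```

```text
25.8 pos mm [ 465.1 -108.4   58. ] yaw(y) 4.52 z [ 0.001 -0.    -1.   ] F [ 0.3 -4.2  0.8] T [-0.85 -0.15  0.02] w 39.7 g 20.0 q [-0.17  0.58  0.38  2.11 -0.42  0.52  0.6 ]
```

Request:
{"api": "send_rows", "payload": {"plan": [{"delta_rot": [0,0,0],"travel": [0,-0.6,-1],"jaw": 0},{"delta_rot": [0,0,0],"travel": [0,0,-2],"jaw": 0},{"delta_rot": [0,0,0],"travel": [0,0,-2],"jaw": 0},{"delta_rot": [0,0,0],"travel": [0,0,-2],"jaw": 0},{"delta_rot": [0,0,0],"travel": [0,0,-2],"jaw": 0},{"delta_rot": [0,0,0],"travel": [0,0,-2],"jaw": 0},{"delta_rot": [0,0,0],"travel": [0,0,0],"jaw": 0},{"delta_rot": [0,0,0],"travel": [0,0,0],"jaw": 0}]}}

```text
t: 26.6
eef_pos: [0.4655, -0.1098, 0.047]
eef_rot: [0.679, 0.734, -0.0, 0.001]
wrist_force: [2.8, -6.3, 1.8]
grip_width: 0.0401
grasp_force: 20.0
```

```bash
python3 st.py
```

```text
26.6 pos mm [ 465.5 -109.8   47. ] yaw(y) 4.49 z [ 0.001 -0.001 -1.   ] F [ 2.8 -6.3  1.8] T [-1.28 -0.31  0.03] w 40.1 g 20.0 q [-0.15  0.6   0.36  2.11 -0.44  0.49  0.62]
```

Request:
{"api": "send_rows", "payload": {"plan": [{"delta_rot": [0,0,0],"travel": [0.3,-0.8,0],"jaw": 0},{"delta_rot": [0,0,0],"travel": [0,0,-1],"jaw": 0},{"delta_rot": [0,0,0],"travel": [0,0,-1],"jaw": 0},{"delta_rot": [0,0,0],"travel": [0,0,-1],"jaw": 0},{"delta_rot": [0,0,0],"travel": [0,0,-1],"jaw": 0},{"delta_rot": [0,0,0],"travel": [0,0,-1],"jaw": 0},{"delta_rot": [0,0,0],"travel": [0,0,0],"jaw": 0},{"delta_rot": [0,0,0],"travel": [0,0,0],"jaw": 0}]}}

```text
t: 27.4
eef_pos: [0.4658, -0.11, 0.0423]
eef_rot: [0.679, 0.734, 0.0, 0.001]
wrist_force: [0.3, -5.7, 7.4]
grip_width: 0.0399
grasp_force: 20.0
```

```bash
python3 st.py
```

```text
27.4 pos mm [ 465.8 -110.    42.3] yaw(y) 4.51 z [ 0.001 -0.001 -1.   ] F [ 0.3 -5.7  7.4] T [-0.91 -0.03  0.12] w 39.9 g 20.0 q [-0.15  0.61  0.35  2.11 -0.44  0.48  0.62]
```

Request:
{"api": "send_rows", "payload": {"plan": [{"delta_rot": [0,0,0],"travel": [0,0,0],"jaw": 0.6},{"delta_rot": [0,0,0],"travel": [0,0,0],"jaw": 0.6},{"delta_rot": [0,0,0],"travel": [0,0,0],"jaw": 0.6},{"delta_rot": [0,0,0],"travel": [0,0,0],"jaw": 0.6},{"delta_rot": [0,0,0],"travel": [0,0,0],"jaw": 0.6},{"delta_rot": [0,0,0],"travel": [0,0,0],"jaw": 0.6},{"delta_rot": [0,0,0],"travel": [0,0,0],"jaw": 0.6},{"delta_rot": [0,0,0],"travel": [0,0,0],"jaw": 0.6}]}}

```text
t: 28.2
eef_pos: [0.4652, -0.1095, 0.0419]
eef_rot: [0.679, 0.734, 0.0, 0.0]
wrist_force: [-0.6, 0.9, -1.1]
grip_width: 0.053
grasp_force: 0.0
```

```bash
python3 st.py; python3 - <<'E'
from h import *
t=[]
for c in("scene","top"):
    i=read_camera(c);u,v=np.round(proj(c,[[.465,-.1062,.045]])[0]).astype(int);t.append(cv2.resize(i[v-25:v+25,u-25:u+25],(400,400),interpolation=cv2.INTER_CUBIC))
cv2.imwrite("pics/rel2.png",t[0])
E
```

```text
28.2 pos mm [ 465.2 -109.5   41.9] yaw(y) 4.53 z [ 0. -0. -1.] F [-0.6  0.9 -1.1] T [-0.12  0.07 -0.01] w 53.0 g 0.0 q [-0.15  0.61  0.35  2.11 -0.44  0.48  0.62]
```

View pics/rel2.png

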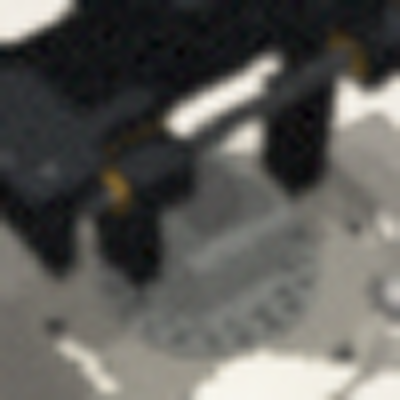

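Request:
{"api": "send_rows", "payload": {"plan": [{"delta_rot": [0,0,0],"travel": [-0.2,3,0],"jaw": 0.6},{"delta_rot": [0,0,0],"travel": [0,0,-2],"jaw": 0.6},{"delta_rot": [0,0,0],"travel": [0,0,-2],"jaw": 0.6},{"delta_rot": [0,0,0],"travel": [0,0,-1],"jaw": 0},{"delta_rot": [0,0,0],"travel": [0,0,0],"jaw": 0},{"delta_rot": [0,0,0],"travel": [0,0,0],"jaw": 0},{"delta_rot": [0,0,0],"travel": [0,0,0],"jaw": 0},{"delta_rot": [0,0,0],"travel": [0,0,-0.5],"jaw": 0}]}}

```text
t: 29.1
eef_pos: [0.4651, -0.1065, 0.0366]
eef_rot: [0.679, 0.734, 0.0, 0.0]
wrist_force: [-1.3, 1.2, 11.8]
grip_width: 0.0399
grasp_force: 20.0
```

```bash
python3 st.py
```

```text
29.1 pos mm [ 465.1 -106.5   36.6] yaw(y) 4.52 z [ 0.  0. -1.] F [-1.3  1.2 11.8] T [ 0.12  0.57 -0.02] w 39.9 g 20.0 q [-0.15  0.62  0.35  2.12 -0.45  0.47  0.62]
```

Request:
{"api": "send_rows", "payload": {"plan": [{"delta_rot": [0,0,0],"travel": [0,0,0.6],"jaw": 0.6},{"delta_rot": [0,0,0],"travel": [0,0,0],"jaw": 0.6},{"delta_rot": [0,0,0],"travel": [0,0,0],"jaw": 0.7},{"delta_rot": [0,0,0],"travel": [0,0,10],"jaw": 0.7},{"delta_rot": [0,0,0],"travel": [0,0,25],"jaw": 0.7},{"delta_rot": [0,0,0],"travel": [0,0,35],"jaw": 0.7},{"delta_rot": [0,0,0],"travel": [0,10,10],"jaw": 0.7},{"delta_rot": [0,0,0],"travel": [0,30,0],"jaw": 0.7}]}}

```text
t: 29.9
eef_pos: [0.4665, -0.0687, 0.1197]
eef_rot: [0.68, 0.733, 0.001, 0.002]
wrist_force: [-0.4, 0.5, -0.0]
grip_width: 0.0619
grasp_force: 0.0
```

Request:
{"api": "send_rows", "payload": {"plan": [{"delta_rot": [0,0,-3],"travel": [0,46,0],"jaw": 0.7},{"delta_rot": [0,0,-3],"travel": [0,46,0],"jaw": 0.7},{"delta_rot": [0,0,-3],"travel": [0,46,0],"jaw": 0.7},{"delta_rot": [0,0,-3],"travel": [0,46,0],"jaw": 0.7},{"delta_rot": [0,0,-3],"travel": [0,46,0],"jaw": 0.7},{"delta_rot": [0,0,-2],"travel": [0,46,-10],"jaw": 0.7},{"delta_rot": [0,0,0],"travel": [0,46,-15],"jaw": 0.7},{"delta_rot": [0,0,0],"travel": [0,34,-15],"jaw": 0.7}]}}

```text
t: 30.7
eef_pos: [0.4645, 0.2934, 0.0774]
eef_rot: [0.779, 0.627, 0.001, -0.0]
wrist_force: [-0.2, -0.6, 0.4]
grip_width: 0.0619
grasp_force: 0.0
```

```bash
python3 st.py; python3 - <<'E'
from sil import *
t=[]
for c in("scene","top"):
    i=read_camera(c);u,v=np.round(proj(c,[[.465,-.1062,.045]])[0]).astype(int);t.append(cv2.resize(i[v-25:v+25,u-25:u+25],(400,400),interpolation=cv2.INTER_CUBIC))
    ta=t[-1]
    for z in(.031,.047):
        p=np.array([.465,-.1063,np.deg2rad(4.5)]);X=hulls("spacer",p)[0][:100]*[1,1,0]+[0,0,z]
        for a,b in proj(c,X):cv2.circle(ta,(int((a-u+25+.5)*8),int((b-v+25+.5)*8)),0,(0,0,255),-1)
cv2.imwrite("pics/seat2.png",np.hstack(t))
E
```

```text
30.7 pos mm [464.5 293.4  77.4] yaw(y) -12.32 z [ 0.001  0.002 -1.   ] F [-0.2 -0.6  0.4] T [-0.03  0.03 -0.01] w 61.9 g 0.0 q [-1.01  0.65  0.48  1.93 -0.48  0.67 -0.44]
```

View pics/seat2.png

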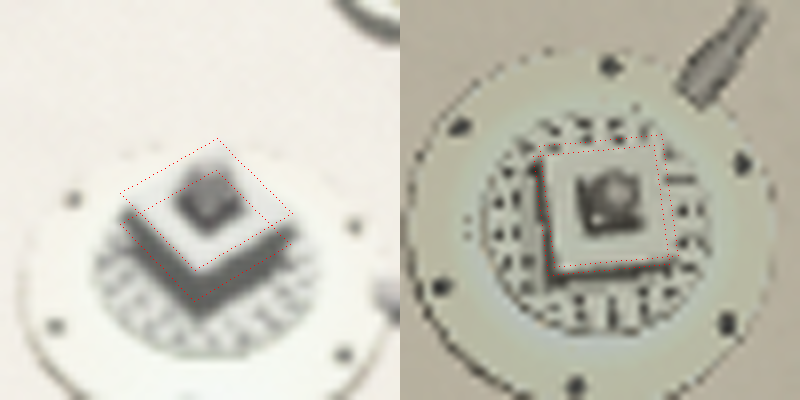

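Request:
{"api": "send_rows", "payload": {"plan": [{"delta_rot": [0,0,0],"travel": [1,-3,-10],"jaw": 0.7},{"delta_rot": [0,0,0],"travel": [0,0,-15],"jaw": 0.7},{"delta_rot": [0,0,0],"travel": [0,0,-10],"jaw": 0.7},{"delta_rot": [0,0,0],"travel": [0,0,0],"jaw": 0.7},{"delta_rot": [0,0,0],"travel": [0,0,0],"jaw": 0.7},{"delta_rot": [0,0,0],"travel": [0,0,0],"jaw": 0.7},{"delta_rot": [0,0,0],"travel": [0,0,0],"jaw": 0.7},{"delta_rot": [0,0,0],"travel": [0,0,0],"jaw": 0.7}]}}

```text
t: 31.6
eef_pos: [0.4662, 0.2867, 0.0424]
eef_rot: [0.78, 0.626, 0.0, -0.0]
wrist_force: [-0.8, 0.3, -0.1]
grip_width: 0.0615
grasp_force: 0.0
```

```bash
python3 st.py
```

```text
31.6 pos mm [466.2 286.7  42.4] yaw(y) -12.47 z [ 0.  0. -1.] F [-0.8  0.3 -0.1] T [-0.06  0.1   0.02] w 61.5 g 0.0 q [-0.97  0.71  0.44  1.94 -0.51  0.6  -0.4 ]
```

Request:
{"api": "send_rows", "payload": {"plan": [{"delta_rot": [0,0,0],"travel": [-0.6,3.3,-5],"jaw": 0.7},{"delta_rot": [0,0,0],"travel": [0,0,-15],"jaw": 0.7},{"delta_rot": [0,0,0],"travel": [0,0,-10],"jaw": 0.7},{"delta_rot": [0,0,0],"travel": [0,0,-3],"jaw": 0.7},{"delta_rot": [0,0,0],"travel": [0,0,0],"jaw": 0},{"delta_rot": [0,0,0],"travel": [0,0,0],"jaw": 0},{"delta_rot": [0,0,0],"travel": [0,0,0],"jaw": 0},{"delta_rot": [0,0,0],"travel": [0,0,0],"jaw": 0}]}}

```text
t: 32.4
eef_pos: [0.4657, 0.2899, 0.0093]
eef_rot: [0.78, 0.626, 0.0, 0.0]
wrist_force: [0.5, -1.0, -0.3]
grip_width: 0.04
grasp_force: 20.0
```

```bash
python3 st.py
```

```text
32.4 pos mm [465.7 289.9   9.3] yaw(y) -12.48 z [ 0.001  0.    -1.   ] F [ 0.5 -1.  -0.3] T [-0.07 -0.01  0.01] w 40.0 g 20.0 q [-0.94  0.76  0.4   1.94 -0.55  0.55 -0.38]
```

Request:
{"api": "send_rows", "payload": {"plan": [{"delta_rot": [0,0,0],"travel": [0,0,15],"jaw": 0},{"delta_rot": [0,0,3],"travel": [0,-10,30],"jaw": 0},{"delta_rot": [0,0,3],"travel": [0,-36,25],"jaw": 0},{"delta_rot": [0,0,3],"travel": [0,-45,15],"jaw": 0},{"delta_rot": [0,0,3],"travel": [0,-45,5],"jaw": 0},{"delta_rot": [0,0,3],"travel": [0,-45,0],"jaw": 0},{"delta_rot": [0,0,2],"travel": [0,-45,0],"jaw": 0},{"delta_rot": [0,0,0],"travel": [0,-45,0],"jaw": 0}]}}

```text
t: 33.2
eef_pos: [0.4654, 0.0172, 0.1003]
eef_rot: [0.678, 0.735, 0.001, 0.0]
wrist_force: [1.1, -0.8, -1.2]
grip_width: 0.04
grasp_force: 20.0
```

Request:
{"api": "send_rows", "payload": {"plan": [{"delta_rot": [0,0,0],"travel": [0,-45,0],"jaw": 0},{"delta_rot": [0,0,0],"travel": [0,-40,0],"jaw": 0},{"delta_rot": [0,0,0],"travel": [-0.7,-30,0],"jaw": 0},{"delta_rot": [0,0,0],"travel": [0,-10,0],"jaw": 0},{"delta_rot": [0,0,0],"travel": [0,0,0],"jaw": 0},{"delta_rot": [0,0,0],"travel": [0,0,0],"jaw": 0},{"delta_rot": [0,0,0],"travel": [0,0,0],"jaw": 0},{"delta_rot": [0,0,0],"travel": [0,0,0],"jaw": 0}]}}

```text
t: 34.0
eef_pos: [0.4649, -0.1046, 0.099]
eef_rot: [0.678, 0.735, 0.0, -0.0]
wrist_force: [0.1, -0.1, -1.6]
grip_width: 0.0399
grasp_force: 20.0
```

```bash
python3 st.py
```

```text
34.0 pos mm [ 464.9 -104.6   99. ] yaw(y) 4.67 z [-0.     0.001 -1.   ] F [ 0.1 -0.1 -1.6] T [-0.05  0.1   0.01] w 39.9 g 20.0 q [-0.21  0.5   0.42  2.11 -0.35  0.6   0.54]
```

Request:
{"api": "send_rows", "payload": {"plan": [{"delta_rot": [0,0,-1],"travel": [0.1,-1.7,-5],"jaw": 0},{"delta_rot": [0,0,0],"travel": [0,0,-8],"jaw": 0},{"delta_rot": [0,0,0],"travel": [0,0,-8],"jaw": 0},{"delta_rot": [0,0,0],"travel": [0,0,-3],"jaw": 0},{"delta_rot": [0,0,0],"travel": [0,0,-2],"jaw": 0},{"delta_rot": [0,0,0],"travel": [0,0,-2],"jaw": 0},{"delta_rot": [0,0,0],"travel": [0,0,-1],"jaw": 0},{"delta_rot": [0,0,0],"travel": [0,0,0],"jaw": 0}]}}

```text
t: 34.8
eef_pos: [0.4649, -0.1079, 0.07]
eef_rot: [0.685, 0.729, 0.0, 0.0]
wrist_force: [-0.1, -0.3, -2.0]
grip_width: 0.0397
grasp_force: 20.0
```

```bash
python3 st.py
```

```text
34.8 pos mm [ 464.9 -107.9   70. ] yaw(y) 3.52 z [ 0. -0. -1.] F [-0.1 -0.3 -2. ] T [-0.1   0.1   0.01] w 39.7 g 20.0 q [-0.17  0.56  0.38  2.11 -0.4   0.54  0.56]
```

Request:
{"api": "send_rows", "payload": {"plan": [{"delta_rot": [0,0,0],"travel": [0.1,1.5,0],"jaw": 0},{"delta_rot": [0,0,0],"travel": [0,0,0],"jaw": 0},{"delta_rot": [0,0,0],"travel": [0,0,-1],"jaw": 0},{"delta_rot": [0,0,0],"travel": [0,0,-1],"jaw": 0},{"delta_rot": [0,0,0],"travel": [0,0,-0.7],"jaw": 0},{"delta_rot": [0,0,0],"travel": [0,0,0],"jaw": 0},{"delta_rot": [0,0,0],"travel": [0,0,0],"jaw": 0},{"delta_rot": [0,0,0],"travel": [0,0,0],"jaw": 0}]}}

```text
t: 35.6
eef_pos: [0.465, -0.1065, 0.0673]
eef_rot: [0.685, 0.728, -0.0, 0.0]
wrist_force: [0.7, -1.3, -2.1]
grip_width: 0.04
grasp_force: 20.0
```

```bash
python3 st.py
```

```text
35.6 pos mm [ 465.  -106.5   67.3] yaw(y) 3.52 z [ 0. -0. -1.] F [ 0.7 -1.3 -2.1] T [-0.31 -0.03 -0.02] w 40.0 g 20.0 q [-0.17  0.56  0.38  2.11 -0.4   0.53  0.56]
```

Request:
{"api": "send_rows", "payload": {"plan": [{"delta_rot": [0,0,0],"travel": [0,-0.2,-0.5],"jaw": 0},{"delta_rot": [0,0,0],"travel": [0,0,-0.5],"jaw": 0},{"delta_rot": [0,0,0],"travel": [0,0,-0.4],"jaw": 0},{"delta_rot": [0,0,0],"travel": [0,0,-0.3],"jaw": 0},{"delta_rot": [0,0,0],"travel": [0,0,-0.2],"jaw": 0},{"delta_rot": [0,0,0],"travel": [0,0,0],"jaw": 0},{"delta_rot": [0,0,0],"travel": [0,0,0],"jaw": 0},{"delta_rot": [0,0,0],"travel": [0,0,0],"jaw": 0}]}}

```text
t: 36.4
eef_pos: [0.4651, -0.1068, 0.0654]
eef_rot: [0.685, 0.729, 0.0, 0.0]
wrist_force: [0.8, -1.1, -1.2]
grip_width: 0.0396
grasp_force: 20.0
```

```bash
python3 st.py
```

```text
36.4 pos mm [ 465.1 -106.8   65.4] yaw(y) 3.53 z [ 0. -0. -1.] F [ 0.8 -1.1 -1.2] T [-0.44 -0.16 -0.01] w 39.6 g 20.0 q [-0.17  0.57  0.38  2.11 -0.4   0.53  0.57]
```

Request:
{"api": "send_rows", "payload": {"plan": [{"delta_rot": [0,0,0],"travel": [0,-0.3,-0.7],"jaw": 0},{"delta_rot": [0,0,0],"travel": [0,0,-0.8],"jaw": 0},{"delta_rot": [0,0,0],"travel": [0,0,-1],"jaw": 0},{"delta_rot": [0,0,0],"travel": [0,0,-1],"jaw": 0},{"delta_rot": [0,0,0],"travel": [0,0,-1.5],"jaw": 0},{"delta_rot": [0,0,0],"travel": [0,0,-1.5],"jaw": 0},{"delta_rot": [0,0,0],"travel": [0,0,0],"jaw": 0},{"delta_rot": [0,0,0],"travel": [0,0,0],"jaw": 0}]}}

```text
t: 37.2
eef_pos: [0.4652, -0.1071, 0.0589]
eef_rot: [0.685, 0.729, 0.0, 0.0]
wrist_force: [2.6, -2.8, -3.5]
grip_width: 0.0399
grasp_force: 20.0
```

```bash
python3 st.py
```

```text
37.2 pos mm [ 465.2 -107.1   58.9] yaw(y) 3.52 z [ 0. -0. -1.] F [ 2.6 -2.8 -3.5] T [-0.62 -0.6   0.02] w 39.9 g 20.0 q [-0.16  0.58  0.37  2.11 -0.41  0.52  0.57]
```

Request:
{"api": "send_rows", "payload": {"plan": [{"delta_rot": [0,0,0],"travel": [0.3,-0.3,-0.8],"jaw": 0},{"delta_rot": [0,0,0],"travel": [0,0,-0.8],"jaw": 0},{"delta_rot": [0,0,0],"travel": [0,0,-0.6],"jaw": 0},{"delta_rot": [0,0,0],"travel": [0,0,-0.5],"jaw": 0},{"delta_rot": [0,0,0],"travel": [0,0,-0.4],"jaw": 0},{"delta_rot": [0,0,0],"travel": [0,0,0],"jaw": 0},{"delta_rot": [0,0,0],"travel": [0,0,0],"jaw": 0},{"delta_rot": [0,0,0],"travel": [0,0,0],"jaw": 0}]}}

```text
t: 38.0
eef_pos: [0.4652, -0.1071, 0.0563]
eef_rot: [0.685, 0.729, 0.0, -0.0]
wrist_force: [-0.5, -1.7, 6.8]
grip_width: 0.0397
grasp_force: 20.0
```

```bash
python3 st.py
```

```text
38.0 pos mm [ 465.2 -107.1   56.3] yaw(y) 3.52 z [ 0.  0. -1.] F [-0.5 -1.7  6.8] T [-0.32  0.04  0.04] w 39.7 g 20.0 q [-0.16  0.58  0.36  2.11 -0.41  0.51  0.58]
```

Seated exactly at the expected 56.3 mm with 7 N. Release and back off.

Request:
{"api": "send_rows", "payload": {"plan": [{"delta_rot": [0,0,0],"travel": [0,0,0.4],"jaw": 0.7},{"delta_rot": [0,0,0],"travel": [0,0,0],"jaw": 0.7},{"delta_rot": [0,0,0],"travel": [0,0,0],"jaw": 0.7},{"delta_rot": [0,0,0],"travel": [0,0,0],"jaw": 0.7},{"delta_rot": [0,0,0],"travel": [0,0,10],"jaw": 0.7},{"delta_rot": [0,0,0],"travel": [0,0,25],"jaw": 0.7},{"delta_rot": [0,0,0],"travel": [0,0,30],"jaw": 0.7},{"delta_rot": [0,0,0],"travel": [0,0,20],"jaw": 0.7}]}}

```text
t: 38.8
eef_pos: [0.4656, -0.1074, 0.1434]
eef_rot: [0.685, 0.728, 0.0, 0.001]
wrist_force: [0.3, -0.4, 0.4]
grip_width: 0.0616
grasp_force: 0.0
```

Request:
{"api": "send_rows", "payload": {"plan": [{"delta_rot": [0,0,0],"travel": [0,40,0],"jaw": 0.7},{"delta_rot": [0,0,0],"travel": [0,40,0],"jaw": 0.7},{"delta_rot": [0,0,0],"travel": [0,40,0],"jaw": 0.7},{"delta_rot": [0,0,0],"travel": [0,40,0],"jaw": 0.7},{"delta_rot": [0,0,0],"travel": [0,40,0],"jaw": 0.7},{"delta_rot": [0,0,0],"travel": [0,20,0],"jaw": 0.7},{"delta_rot": [0,0,0],"travel": [0,0,0],"jaw": 0.7},{"delta_rot": [0,0,0],"travel": [0,0,0],"jaw": 0.7}]}}

```text
t: 39.6
eef_pos: [0.4651, 0.1124, 0.1416]
eef_rot: [0.685, 0.729, -0.0, 0.0]
wrist_force: [-1.3, 0.0, 0.2]
grip_width: 0.0618
grasp_force: 0.0
```

```bash
python3 st.py; python3 - <<'E'
from sil import *
mk={}
for c in P:
    read_camera(c);g=proj(c,[[.465,-.1065,.06]])[0]
    ds=trace(c,"cap");d=min(ds,key=lambda d:np.hypot((d["bbox"][0]+d["bbox"][2])/2-g[0],(d["bbox"][1]+d["bbox"][3])/2-g[1]))
    mk[c]=d["mask"];print(c,d["score"],d["bbox"],g)
for z in(.042,.047,.052,.057):
    r=sfit("cap",mk,[.465,-.1065,np.deg2rad(3.5)],z0=z);print(z,r.x.round(4),round(r.fun,3))
E
```

```text
39.6 pos mm [465.1 112.4 141.6] yaw(y) 3.55 z [ 0. -0. -1.] F [-1.3  0.   0.2] T [-0.09  0.04 -0.06] w 61.8 g 0.0 q [-0.7   0.42  0.46  2.08 -0.29  0.7   0.  ]
scene 0.6 [337.9, 225.2, 357.2, 250.5] [345.42683052 235.72359488]
top 0.55 [363.7, 192.6, 386.4, 214.5] [376.38304395 201.61249836]
0.042 [ 0.4644 -0.1056] 0.268
0.047 [ 0.4632 -0.1062] 0.215
0.052 [ 0.4621 -0.107 ] 0.266
0.057 [ 0.4607 -0.1067] 0.384
```

The silhouette fit is best at an underside height of 47 mm, which is home. Handing in.

```bash
python3 -c "
from workcell import *
print(job_done())"
```

```text
the job is handed in; nothing more can be done
None
```

I put the support disc, spacer and cap on the post in that order. From the camera and force checks all three are fully home, and I handed the job in at about 40 s; the hand-in returned no verdict. On its first try the spacer hit the post off-centre with about 20 N (limit 50 N), so I lifted it and realigned it.

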